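Ready the dispenser that stands open

TASK

One of the three bean dispensers on the rack has been emptied and left with its slide gate pulled open. Make that one ready for refilling: push its gate fully shut, and slide the loose steel box that stands in front of the rack squarely under that same dispenser's outlet, long sides running front to back, so that the whole outlet is well inside the box's rim. Slide the box along the bench, do not lift it, and leave the other gates shut and the other box and everything else on the bench where they are.

Things in the scene. Friction and masses are not known exactly. Their poses are not given: they have to be found in the camera images.
- rack: fixed dark steel rack carrying three dispensers in a row. Origin on the bench below the middle outlet; x points away from the robot into the rack, y along the row, z up. Outlets at y -165, 0, +165 mm. A low rail runs behind the boxes: front at x +95 mm, heights 25 to 65 mm. End posts 40 mm square at x +150, y +-300 mm.
- silo_a: one of three alike steel dispensers, fixed, in any order along the rack; any may be the open one. Origin on the bench below the centre of its outlet, axes as the rack's. Outlet 56 mm square, lower edge 115 mm up. Blade guides reach x -38 mm at heights 124 to 145; throat 60 mm square up to 203; hopper 130 mm wide, front at x +10 mm, heights 160 to 323, lid up to 337.
- silo_b: another of the three dispensers; as silo_a
- silo_c: another of the three dispensers; as silo_a
- gate_a (a joint): slide gate of silo_a, m: 0 = fully shut, grows as the blade is pulled out towards the robot (along -x of the dispenser), at most 0.062. It stays where it is left; about 3 N move it, with a firm stop when shut.
- gate_b (a joint): slide gate of silo_b; as gate_a
- gate_c (a joint): slide gate of silo_c; as gate_a
- tab_a (a point): middle of the upturned tab at the front end of gate_a's blade, 150 mm above the bench: a steel plate across the row, 60 mm wide, 3 mm thick, with an 8 mm round bead on its top edge, heights 131 to 171 mm. Shut, it lies 50 mm in front of the outlet's centre.
- tab_b (a point): on the tab of gate_b; as tab_a
- tab_c (a point): on the tab of gate_c; as tab_a
- box: the loose open steel box to be slid under the outlet: 140 mm (its x) by 104 mm (its y) by 60 mm high, walls 3 mm, about 0.45 kg. Starts on the bench in front of the row, somewhat turned. Origin at the centre of its underside.
- box_spare: an identical steel box that already stands under one of the shut dispensers; leave it. Origin at the centre of its underside.
- canister: taller open square steel canister, 120 x 120 x 135 mm, too tall to go under an outlet; bystander. Origin at the centre of its underside.
- tin: round closed tin, 100 mm across, 130 mm high; bystander. Origin at the centre of its underside.
- scoop: steel bean scoop with a black handle, 200 mm long, 43 mm high; bystander. Origin on the bench where the handle meets the pan; pan to +x.
- brush: counter brush lying on its bristles, 180 mm long, 57 mm high; bystander. Origin at the middle of its underside, length along x.
Things that resemble listed ones, but are neither listed nor needed, are in the scene too. What is shaped like the box but purple, red or yellow is not meant.

How it is judged:
At the end, for the whole second after the job is handed in: The gate open at the start is shut to 4 mm, the others too; the loose box stands flat and at rest under that dispenser, centre within 36 mm front to back and 20 mm sideways of the outlet's, turned under 0.2 rad from the dispenser; the other box moved under 15 mm (value of joint each of gate_a, gate_b, gate_c below 0.004 m and height (world z) of box below 0.006 m and angle between box's own z axis and vertical below 0.05 rad and linear speed of box below 0.01 m/s and distance of box_spare from where it was at the start of the episode below 0.015 m and ((distance of tab_a from where it was at the start of the episode above 0.03 m and x of box in the frame of silo_a between -0.036 and 0.036 m and y of box in the frame of silo_a between -0.02 and 0.02 m and angle between the x axis of box and the x axis of silo_a, either way round below 0.2 rad) or (distance of tab_b from where it was at the start of the episode above 0.03 m and x of box in the frame of silo_b between -0.036 and 0.036 m and y of box in the frame of silo_b between -0.02 and 0.02 m and angle between the x axis of box and the x axis of silo_b, either way round below 0.2 rad) or (distance of tab_c from where it was at the start of the episode above 0.03 m and x of box in the frame of silo_c between -0.036 and 0.036 m and y of box in the frame of silo_c between -0.02 and 0.02 m and angle between the x axis of box and the x axis of silo_c, either way round below 0.2 rad))); the robot touches nothing.
It fails at once if the box is lifted or tipped (height (world z) of box above 0.02 m or angle between box's own z axis and vertical above 0.25 rad).
It fails at once if the box already in place is shifted by more than 20 mm (distance of box_spare from where it was at the start of the episode above 0.02 m).
It fails at once if a bystander is shifted by more than 30 mm (distance of any of canister, tin, scoop, brush from where it was at the start of the episode above 0.03 m).
It also fails if it takes over 58 s, if anything falls off the work surface, if the arm or the gripper's body presses on something with over 40 N, if the wrist force passes 120 N, or if a joint passes its speed limit or range.

ROBOT

A 6-joint arm with a two-finger parallel gripper is mounted at the origin on the work surface. World frame = base frame: x ahead of the robot, y to its left, z up, the work surface at z = 0. Lengths are in m, angles in rad, forces in N, time in s.
With the tool pointing down it reaches from about 0.3 to 0.775 m from the base axis. Payload 14.6 kg.
Tool frame: the origin (TCP) lies between the finger pads; the fingertips stand 17 mm ahead of it and the grasp point (between the pads) lies 2 mm behind it; x points along the fingers, z is the direction in which the jaws open and shut, and the axes are right-handed (so a half turn about x gives the same grasp; the last joint's range is limited). The gripper opens to 94 mm and grips with 3 to 60 N. Pads are 16 mm wide; open, the fingers measure 119 mm over their backs; the gripper's body (75 mm by 177 mm) begins 78 mm behind the grasp point.
Start: joints at [1.056, 0.3, 1.521, -0, 1.321, -0.067], TCP at [0.238, 0.496, 0.222] pointing down, gripper open.
Joint ranges: [-3.03, 3.03], [-0.79, 2.21], [0.23, 2.52], [-1.04, 4.18], [0, 3.07], [-2.55, 2.55]. Speed limits (rad/s): [2.22, 2.22, 2.57, 3.14, 3.14, 3.14].

INTERFACE

Orientations are given as a unit quaternion [w, x, y, z].
In Python, from plant import sensors, viewer, order gives the robot as it stands.
- The arm moves only by the shell command python3 -m handwheel 'ROWS' [OPENING] [FORCE]. ROWS is JSON, a list of rows, each an object of numbers: "dx", "dy", "dz": the shift along the tool's x, y, z in m; "wx", "wy", "wz": the turn, a rotation vector about the tool's x, y, z in rad. A call has 1 to 10 rows; each row shifts and turns the commanded pose from where the row before left it, along the tool's axes as they then stand; what a row does not reach is not made up. A row lasts 1/12 s, in which the tool goes at most 41.7 mm and 7.16 degrees, less where a joint would pass 70% of its speed; a pose out of reach is approached as far as the arm can. A call with a gripper value outside its range is refused whole. OPENING is the closure, from 0 (fully open) to 1 (shut), set as the call begins (- or left out, the last holds). The fingers move at their own pace and stop on an object; FORCE is the grip in N (left out, the last holds). Time passes only in rows, so rows that do not move let the fingers close. It gives the time, the measured TCP pose, the force and the opening at its end, in the units of the state.
- sensors.sense(): the state, without advancing time (a new reading comes with each control period).
- viewer.read_camera(name): name is "scene" or "side" or "wrist"; returns a dict with "img" (420x560x3 uint8, blue, green, red), "depth" (420x560 float32, m along the optical axis (not along the pixel's ray), 0 where there is no reading), "intrinsics" (3x3 intrinsics, pixels), "dist" ([k1, k2, p1, p2, k3] as OpenCV has them; the pictures are not rectified), "R" (3x3) and "t" (3): a world point X has camera coordinates R X + t; the wrist camera has in their place "mount" (4x4, takes a point from camera to tool coordinates, whose origin is the TCP and whose axes are the tool frame's). Camera axes: x right, y down, z forward; pixel columns grow to the right and rows downward; lengths in m; the calibration is good to about 2 mm. A picture is of the moment at which its call begins: read the wrist's pose just before it.
- order.hand_in(): hands the job in, once; it reports no verdict.
The state is a dict: "time": time; "joint_pos": joint angles; "joint_velocities": joint speeds; "joint_efforts": joint torques, N m; "ee_pos": TCP position; "ee_rot": TCP orientation; "wrist_force": force on the tool from outside, world axes, zero at the start; "torque": the same for the moment, N m; "opening": opening from 0.0 (shut) to 1.0 (fully open).
Only numpy, scipy, OpenCV 4.12 (cv2) and the standard library are available. Lean on these libraries where they do the work, as an engineer would, in place of code of your own. Each camera call takes 0.05 s, during which the arm holds its last target.

## Working session

There is one attempt and no reset: what is moved stays moved. The work goes in short steps, Python scripts to look and compute and a shell command to move; the robot and the scene stay as the last step left them, time stands still between calls to the robot, and variables do not carry over. Pictures are saved under pics/ and viewed, and the job is handed in when it is done.

```bash
mkdir -p pics; ls; python3 - <<'E'
from plant import sensors, viewer
import cv2
s=sensors.sense();print({k:(v if not hasattr(v,'__len__') else [round(float(x),3) for x in v]) for k,v in s.items()})
for n in ("scene","side"):
    d=viewer.read_camera(n);cv2.imwrite(f"pics/{n}0.png",d["img"]);print(n,d["R"],d["t"],d["intrinsics"],d["dist"])
E
```

```text
pics
{'time': 0.0, 'joint_pos': [1.056, 0.3, 1.522, 0.0, 1.321, -0.067], 'joint_velocities': [-0.002, 0.001, 0.001, -0.0, -0.001, 0.001], 'joint_efforts': [0.001, -53.178, -35.276, 0.071, 0.024, -0.0], 'ee_pos': [0.238, 0.496, 0.222], 'ee_rot': [0.598, -0.377, 0.599, 0.376], 'wrist_force': [-0.296, -0.18, -0.471], 'torque': [0.007, -0.013, -0.001], 'opening': 0.9987111430051366}
scene [[ 0.66169203  0.74974892  0.00634113]
 [ 0.71435681 -0.62784288 -0.30904314]
 [-0.22772353  0.20902121 -0.95102688]] [-0.29297021 -0.3146195   1.59570506] [[526.63102028   0.         277.22403336]
 [  0.         526.63102028 211.29215257]
 [  0.           0.           1.        ]] [-0.16494151  0.          0.          0.          0.        ]
side [[-9.70040232e-01 -2.42943523e-01 -6.26085996e-04]
 [-1.89139537e-01  7.56820655e-01 -6.25658639e-01]
 [ 1.52473549e-01 -6.06795634e-01 -7.80096709e-01]] [0.44190704 0.16251871 1.61325531] [[531.77976862   0.         278.49178508]
 [  0.         531.77976862 212.1473163 ]
 [  0.           0.           1.        ]] [-0.18759802  0.          0.          0.          0.        ]
```

View pics/scene0.png

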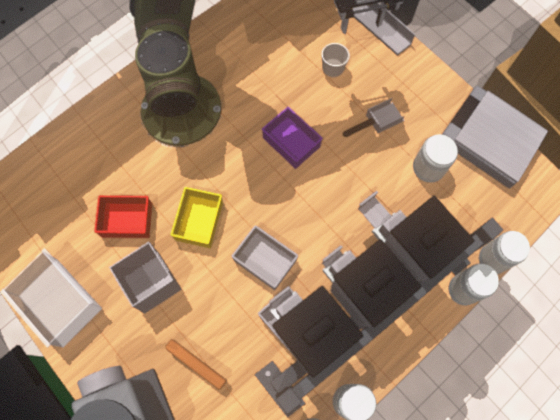

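View pics/side0.png

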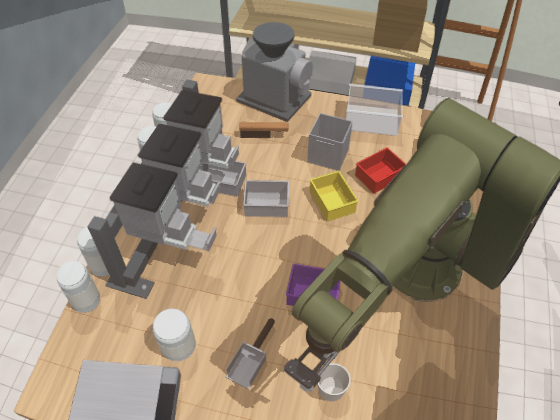

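The open gate appears to be the one at scene px (375,208), side px (190,237). The loose grey box is at scene (265,257), side (266,198). Next I'll build a metric top-down map from the depth images.

```bash
cat > h.py <<'E'
from plant import sensors, viewer
import cv2, numpy as np
from scipy.spatial.transform import Rotation as Rot
def cloud(n):
    if n=="wrist":
        s=sensors.sense()
    d=viewer.read_camera(n); z=d["depth"]; H,W=z.shape
    u,v=np.meshgrid(np.arange(W),np.arange(H))
    p=cv2.undistortPoints(np.stack([u,v],-1).reshape(-1,1,2).astype(np.float64),d["intrinsics"],np.array(d["dist"],float)).reshape(H,W,2)
    P=np.dstack([p[...,0]*z,p[...,1]*z,z])
    if n=="wrist":
        q=s["ee_rot"];R=Rot.from_quat([q[1],q[2],q[3],q[0]]).as_matrix()
        M=np.array(d["mount"]);X=P@M[:3,:3].T+M[:3,3];X=X@R.T+np.array(s["ee_pos"])
    else: X=(P-np.array(d["t"]))@np.array(d["R"])
    X[z<=0]=np.nan
    return d["img"],X
def topdown(names,fn,x0=0.1,x1=0.9,y0=-.5,y1=.5,sc=800,zmax=9):
    W=int((y1-y0)*sc);H=int((x1-x0)*sc);im=np.zeros((H,W,3),np.uint8)
    zb=np.full((H,W),-9.)
    for n in names:
        img,X=cloud(n);X=X.reshape(-1,3);c=img.reshape(-1,3)
        k=~np.isnan(X[:,0])&(X[:,2]<zmax);X=X[k];c=c[k]
        o=np.argsort(X[:,2]);X=X[o];c=c[o]
        r=((x1-X[:,0])*sc).astype(int);q=((y1-X[:,1])*sc).astype(int)
        k=(r>=0)&(r<H)&(q>=0)&(q<W)
        r,q,X,c=r[k],q[k],X[k],c[k]
        k=X[:,2]>zb[r,q]
        im[r[k],q[k]]=c[k];zb[r[k],q[k]]=X[k,2]
    im=cv2.dilate(im,np.ones((2,2)))
    for i in np.arange(round(x0,1),x1,.1):cv2.putText(im,f"{i:.1f}",(0,int((x1-i)*sc)),0,.4,(0,255,0));cv2.line(im,(0,int((x1-i)*sc)),(W,int((x1-i)*sc)),(0,90,0))
    for i in np.arange(round(y0,1),y1,.1):cv2.putText(im,f"{i:.1f}",(int((y1-i)*sc),10),0,.4,(0,255,0));cv2.line(im,(int((y1-i)*sc),0),(int((y1-i)*sc),H),(0,90,0))
    cv2.imwrite(fn,im)
E
python3 - <<'E'
from h import *
for n in("scene","side"): 
    img,X=cloud(n);np.save(n+"0.npy",X)
    pts=[(375,208),(265,257),(330,258),(275,300),(433,238),(376,283),(316,327),(270,380)] if n=="scene" else [(190,237),(266,198),(150,178),(170,145),(195,110),(210,243),(235,175)]
    for u,v in pts: print(n,u,v,X[v,u].round(3))
topdown(["scene","side"],"pics/top0.png",sc=590,x0=.0,x1=1.0,y0=-.65,y1=.65)
E
```

```text
scene 375 208 [0.635 0.167 0.137]
scene 265 257 [ 0.519 -0.113  0.003]
scene 330 258 [ 0.654 -0.012  0.142]
scene 275 300 [ 0.642 -0.184  0.142]
scene 433 238 [0.791 0.141 0.336]
scene 376 283 [ 0.777 -0.021  0.334]
scene 316 327 [ 0.76  -0.178  0.336]
scene 270 380 [ 0.777 -0.32   0.001]
side 190 237 [0.675 0.162 0.138]
side 266 198 [ 0.533 -0.139  0.006]
side 150 178 [0.771 0.135 0.335]
side 170 145 [0.766 0.005 0.334]
side 195 110 [ 0.755 -0.165  0.322]
side 210 243 [0.61  0.173 0.146]
side 235 175 [ 0.666 -0.217  0.002]
```

View pics/top0.png

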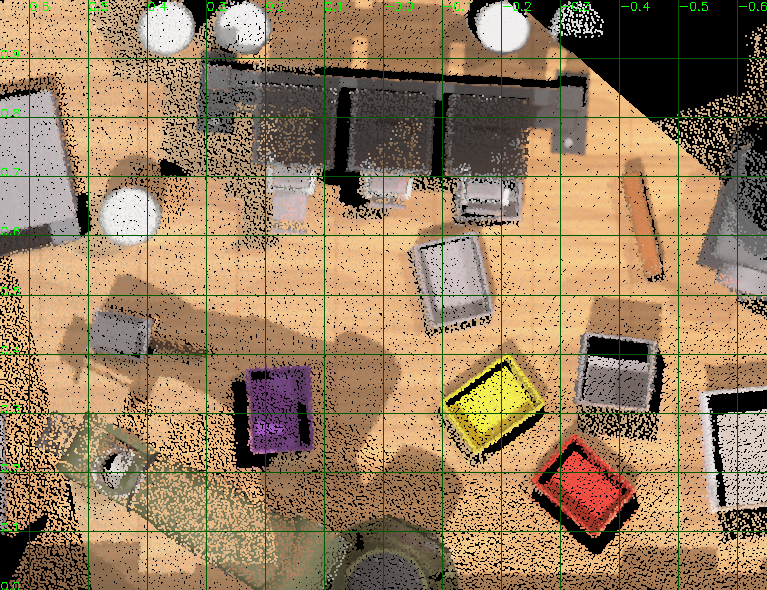

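```bash
python3 - <<'E'
from h import *
X=np.vstack([np.load(n+"0.npy").reshape(-1,3) for n in("scene","side")]);X=X[~np.isnan(X[:,0])]
m=(X[:,2]>.328)&(X[:,2]<.342)&(X[:,0]>.65)&(X[:,0]<.9)&(abs(X[:,1])<.3)
P=X[m,:2]
r=cv2.minAreaRect(P.astype(np.float32));print("lids",len(P),r)
def rect(mm,name):
    P=X[mm,:2]; print(name,len(P),cv2.minAreaRect(P.astype(np.float32)),np.percentile(P,[1,99],axis=0).round(3).tolist())
# box rim
rect((X[:,2]>.053)&(X[:,2]<.066)&(X[:,0]>.42)&(X[:,0]<.62)&(X[:,1]>-.19)&(X[:,1]<-.02),"boxrim")
rect((X[:,2]>.052)&(X[:,2]<.066)&(X[:,0]>.6)&(X[:,0]<.66)&(X[:,1]>-.26)&(X[:,1]<-.1),"spare rim front")
for y0,y1 in((.1,.24),(-.06,.07),(-.23,-.1)):
    rect((X[:,2]>.16)&(X[:,2]<.175)&(X[:,0]>.55)&(X[:,0]<.72)&(X[:,1]>y0)&(X[:,1]<y1),"bead")
E
```

```text
lids 2250 ((0.7768707871437073, -0.009088560938835144), (0.4677162170410156, 0.13513845205307007), 87.33114624023438)
boxrim 680 ((0.5256975293159485, -0.11532565951347351), (0.14584574103355408, 0.11712265759706497), 12.934700012207031) [[0.447, -0.183], [0.605, -0.052]]
spare rim front 198 ((0.6297010183334351, -0.17729148268699646), (0.05899166688323021, 0.1159181147813797), 0.06887780129909515) [[0.6, -0.234], [0.659, -0.121]]
bead 217 ((0.6597881317138672, 0.15930882096290588), (0.06778057664632797, 0.113285593688488), 84.295654296875) [[0.603, 0.125], [0.718, 0.194]]
bead 210 ((0.6835606694221497, 0.006762173026800156), (0.09391650557518005, 0.07207786291837692), 89.18446350097656) [[0.648, -0.039], [0.719, 0.027]]
bead 214 ((0.6781952977180481, -0.153679758310318), (0.09715103358030319, 0.07986567169427872), 87.6044692993164) [[0.637, -0.202], [0.718, -0.111]]
```

The rack comes out at about (0.702, -0.006) with yaw -2.7°. The open silo is at about (0.710, 0.159), and the loose box at about (0.526, -0.115) with yaw about 13°. Next is a helper that turns a target pose into tool-frame deltas.

```bash
cat >> h.py <<'E'
def curR(s):
    q=s["ee_rot"];return Rot.from_quat([q[1],q[2],q[3],q[0]]).as_matrix()
def goalR(yaw,tilt,sgn):
    c,t=np.cos(yaw),np.sin(yaw);f=np.array([c,t,0]);l=np.array([-t,c,0])
    x=np.sin(tilt)*f-np.cos(tilt)*np.array([0,0,1]);z=sgn*l;y=np.cross(z,x)
    return np.stack([x,y,z],1)
def plan(pos,yaw,tilt,sgn):
    s=sensors.sense();R=curR(s);G=goalR(yaw,tilt,sgn)
    rv=Rot.from_matrix(R.T@G).as_rotvec()
    d=np.array(pos)-np.array(s["ee_pos"])
    print("t",round(s["time"],2),"pos",np.round(s["ee_pos"],4),"F",np.round(s["wrist_force"],1),"q",np.round(s["joint_pos"],2))
    print(" rotvec(tool)",rv.round(4),"norm",round(np.linalg.norm(rv),3)," shift in goal tool axes",(G.T@d).round(4)," in current axes",(R.T@d).round(4))
E
python3 - <<'E'
from h import *
print(curR(sensors.sense()).round(3))
for sg in(1,-1): plan((.54,.166,.20),-.047,.61,sg)
topdown(["wrist"],"pics/w0.png",sc=590,x0=.0,x1=1.0,y0=-.65,y1=.65)
cv2.imwrite("pics/wr0.png",viewer.read_camera("wrist")["img"]);print(viewer.read_camera("wrist")["mount"])
E
```

```text
[[-0.    -0.901  0.433]
 [-0.     0.433  0.901]
 [-1.     0.    -0.   ]]
t 0.3 pos [0.2381 0.4957 0.2223] F [-0.2 -0.3 -0.1] q [ 1.06  0.3   1.52  0.    1.32 -0.07]
 rotvec(tool) [-0.3881 -0.1226 -0.6018] norm 0.727  shift in goal tool axes [ 0.1999 -0.2471 -0.3152]  in current axes [ 0.0223 -0.4149 -0.1665]
t 0.3 pos [0.2381 0.4957 0.2223] F [-0.2 -0.3 -0.1] q [ 1.06  0.3   1.52  0.    1.32 -0.07]
 rotvec(tool) [ 2.6273 -0.8273  0.1685] norm 2.76  shift in goal tool axes [0.1999 0.2471 0.3152]  in current axes [ 0.0223 -0.4149 -0.1665]
[[ 5.62387431e-04 -2.48147348e-01  9.68722136e-01 -1.61604587e-01]
 [ 4.56990782e-04 -9.68722125e-01 -2.48147610e-01  7.12610234e-02]
 [ 9.99999737e-01  5.82252183e-04 -4.31396096e-04 -8.51427892e-04]
 [ 0.00000000e+00  0.00000000e+00  0.00000000e+00  1.00000000e+00]]
```

View pics/wr0.png

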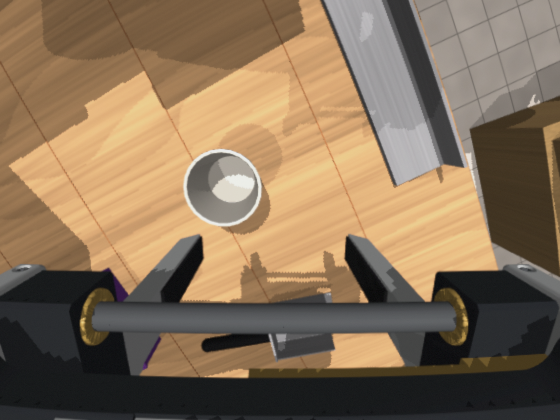

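The picture shows the view back over the wrist: cup at (222,188), scoop at (300,325), fingers open. With sgn=+1 the camera sits on the robot side. I'll turn to the tilted pose first and then translate.

```bash
python3 -m handwheel '[{"wx":-0.0555,"wy":-0.0175,"wz":-0.086},{"wx":-0.0555,"wy":-0.0175,"wz":-0.086},{"wx":-0.0555,"wy":-0.0175,"wz":-0.086},{"wx":-0.0555,"wy":-0.0175,"wz":-0.086},{"wx":-0.0555,"wy":-0.0175,"wz":-0.086},{"wx":-0.0555,"wy":-0.0175,"wz":-0.086},{"wx":-0.0555,"wy":-0.0175,"wz":-0.086},{}]' 1 20; python3 - <<'E'
from h import *
plan((.5,.166,.20),-.047,.61,1)
E
```

```text
t 0.45 pos [0.2381 0.4957 0.2224] F [-0.7  0.1  0.1] q [ 1.06  0.3   1.52 -0.    1.32 -0.07]
 rotvec(tool) [-0.3882 -0.1224 -0.6017] norm 0.726  shift in goal tool axes [ 0.1771 -0.2143 -0.3171]  in current axes [ 0.0224 -0.3788 -0.1838]schema error: expected keys dx, dy, dz, wx, wy, wz
```

```bash
python3 -m handwheel '[{"dx":0,"dy":0,"dz":0,"wx":-0.0555,"wy":-0.0175,"wz":-0.086},{"dx":0,"dy":0,"dz":0,"wx":-0.0555,"wy":-0.0175,"wz":-0.086},{"dx":0,"dy":0,"dz":0,"wx":-0.0555,"wy":-0.0175,"wz":-0.086},{"dx":0,"dy":0,"dz":0,"wx":-0.0555,"wy":-0.0175,"wz":-0.086},{"dx":0,"dy":0,"dz":0,"wx":-0.0555,"wy":-0.0175,"wz":-0.086},{"dx":0,"dy":0,"dz":0,"wx":-0.0555,"wy":-0.0175,"wz":-0.086},{"dx":0,"dy":0,"dz":0,"wx":-0.0555,"wy":-0.0175,"wz":-0.086},{"dx":0,"dy":0,"dz":0,"wx":0,"wy":0,"wz":0}]' 1 20; python3 - <<'E'
from h import *
plan((.5,.166,.20),-.047,.61,1)
E
```

```text
time: 1.12
ee_pos: [0.2368, 0.4955, 0.2213]
ee_rot: [0.633, -0.622, 0.339, 0.312]
wrist_force: [-0.9, -0.4, -0.7]
opening: 0.468
t 1.12 pos [0.2368 0.4955 0.2213] F [-0.9 -0.4 -0.7] q [ 1.32  0.26  1.69 -0.67  1.15  0.06]
 rotvec(tool) [0.006  0.0004 0.0036] norm 0.007  shift in goal tool axes [ 0.1769 -0.216  -0.3167]  in current axes [ 0.1776 -0.2135 -0.3181]
```

```bash
python3 -m handwheel '[{"dx":0.0165,"dy":-0.02,"dz":-0.03,"wx":0,"wy":0,"wz":0},{"dx":0.0165,"dy":-0.02,"dz":-0.03,"wx":0,"wy":0,"wz":0},{"dx":0.0165,"dy":-0.02,"dz":-0.03,"wx":0,"wy":0,"wz":0},{"dx":0.0165,"dy":-0.02,"dz":-0.03,"wx":0,"wy":0,"wz":0},{"dx":0.0165,"dy":-0.02,"dz":-0.03,"wx":0,"wy":0,"wz":0},{"dx":0.0165,"dy":-0.02,"dz":-0.03,"wx":0,"wy":0,"wz":0},{"dx":0.0165,"dy":-0.02,"dz":-0.03,"wx":0,"wy":0,"wz":0},{"dx":0.0165,"dy":-0.02,"dz":-0.03,"wx":0,"wy":0,"wz":0},{"dx":0.0165,"dy":-0.02,"dz":-0.03,"wx":0,"wy":0,"wz":0},{"dx":0,"dy":0,"dz":0,"wx":0,"wy":0,"wz":0}]' 1 20; python3 - <<'E'
from h import *
plan((.56,.166,.16),-.047,.61,1)
img,X=cloud("wrist");cv2.imwrite("pics/wr1.png",img);np.save("w1.npy",X)
img,X=cloud("side");cv2.imwrite("pics/side1.png",img)
E
```

```text
time: 1.95
ee_pos: [0.4613, 0.2098, 0.2044]
ee_rot: [0.637, -0.617, 0.344, 0.309]
wrist_force: [0.0, 0.3, -0.7]
opening: 0.011
t 1.95 pos [0.4613 0.2098 0.2044] F [ 0.   0.3 -0.7] q [ 0.51 -0.01  2.03 -0.53  0.65 -0.66]
 rotvec(tool) [-0.0082 -0.0035 -0.    ] norm 0.009  shift in goal tool axes [ 0.094  -0.0571 -0.0391]  in current axes [ 0.0942 -0.0574 -0.0383]
```

View pics/wr1.png

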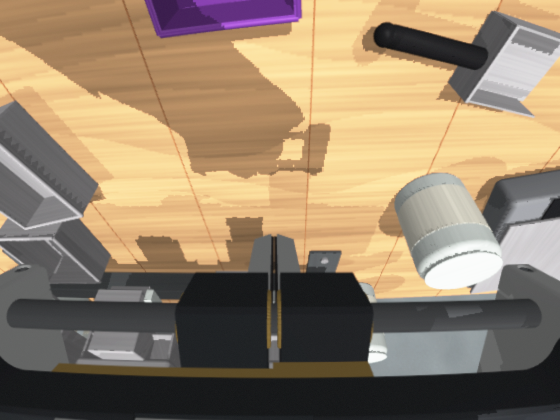

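View pics/side1.png

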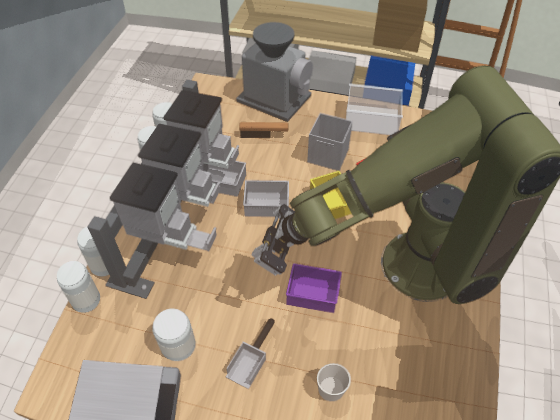

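Both pictures show the gripper clear, with closed fingertips at wrist px (275,240), in front of the open gate. Next I move to just in front of the tab, at tab height.

```bash
python3 -m handwheel '[{"dx":0.023,"dy":-0.014,"dz":-0.0096,"wx":-0.002,"wy":-0.0008,"wz":0},{"dx":0.023,"dy":-0.014,"dz":-0.0096,"wx":-0.002,"wy":-0.0008,"wz":0},{"dx":0.023,"dy":-0.014,"dz":-0.0096,"wx":-0.002,"wy":-0.0008,"wz":0},{"dx":0.023,"dy":-0.014,"dz":-0.0096,"wx":-0.002,"wy":-0.0008,"wz":0},{"dx":0,"dy":0,"dz":0,"wx":0,"wy":0,"wz":0}]' 1 20; python3 - <<'E'
from h import *
plan((.645,.162,.159),-.047,.61,1)
img,X=cloud("side");cv2.imwrite("pics/side2.png",cv2.resize(img[120:320,100:400],None,fx=2.5,fy=2.5))
img,X=cloud("scene");cv2.imwrite("pics/scene2.png",cv2.resize(img[120:360,220:500],None,fx=2.5,fy=2.5))
E
```

```text
time: 2.47
ee_pos: [0.5566, 0.1722, 0.1588]
ee_rot: [0.633, -0.621, 0.34, 0.315]
wrist_force: [-0.7, -0.0, -0.4]
opening: 0.004
t 2.47 pos [0.5566 0.1722 0.1588] F [-0.7 -0.  -0.4] q [ 0.33  0.21  1.91 -0.46  0.49 -0.86]
 rotvec(tool) [ 0.0068  0.0032 -0.002 ] norm 0.008  shift in goal tool axes [ 0.0507 -0.0729 -0.006 ]  in current axes [ 0.0506 -0.0729 -0.0067]
```

View pics/side2.png

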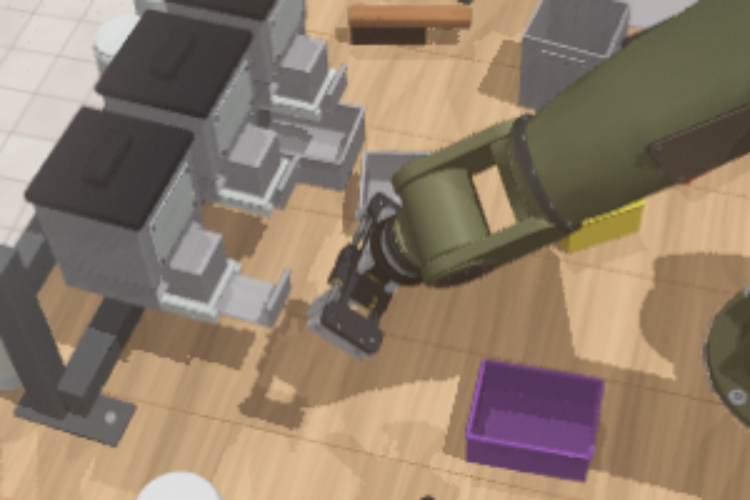

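View pics/scene2.png

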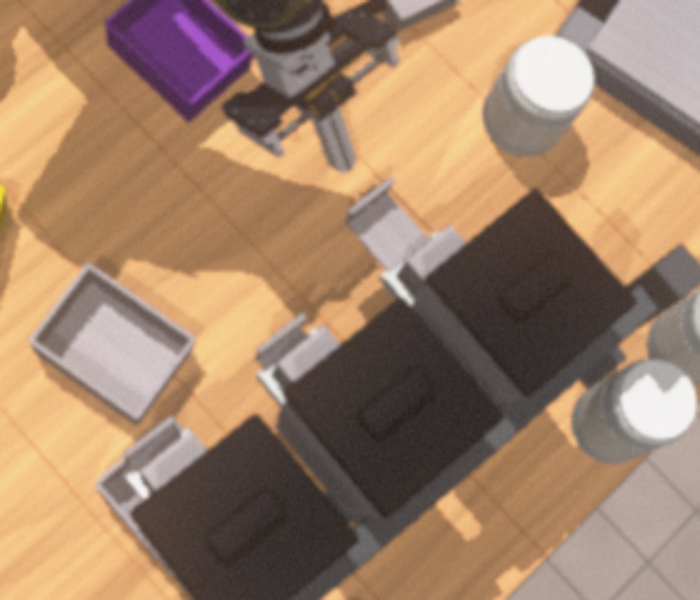

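The gripper is in line with the tab: fingertips at zoomed (343,165), tab at (372,205). Pushing now.

```bash
python3 -m handwheel '[{"dx":0.0057,"dy":-0.0082,"dz":-0.001,"wx":0,"wy":0,"wz":0},{"dx":0.0057,"dy":-0.0082,"dz":-0.001,"wx":0,"wy":0,"wz":0},{"dx":0.0057,"dy":-0.0082,"dz":-0.001,"wx":0,"wy":0,"wz":0},{"dx":0.0057,"dy":-0.0082,"dz":-0.001,"wx":0,"wy":0,"wz":0},{"dx":0.0057,"dy":-0.0082,"dz":-0.001,"wx":0,"wy":0,"wz":0},{"dx":0.0057,"dy":-0.0082,"dz":-0.001,"wx":0,"wy":0,"wz":0},{"dx":0.0057,"dy":-0.0082,"dz":-0.001,"wx":0,"wy":0,"wz":0},{"dx":0.0057,"dy":-0.0082,"dz":0,"wx":0,"wy":0,"wz":0}]'; python3 - <<'E'
from h import *
plan((.645,.162,.159),-.047,.61,1)
img,X=cloud("side");cv2.imwrite("pics/side3.png",cv2.resize(img[120:320,100:400],None,fx=2.5,fy=2.5))
img,X=cloud("scene");cv2.imwrite("pics/scene3.png",cv2.resize(img[120:360,220:500],None,fx=2.5,fy=2.5))
E
```

```text
time: 3.23
ee_pos: [0.6351, 0.1625, 0.1606]
ee_rot: [0.633, -0.621, 0.339, 0.315]
wrist_force: [-4.8, 1.6, 0.8]
opening: 0.005
t 3.23 pos [0.6351 0.1625 0.1606] F [-4.8  1.6  0.8] q [ 0.26  0.35  1.73 -0.36  0.51 -1.01]
 rotvec(tool) [ 0.0081  0.0035 -0.0004] norm 0.009  shift in goal tool axes [ 0.007  -0.0072  0.    ]  in current axes [ 0.007  -0.0072 -0.0001]
```

View pics/scene3.png

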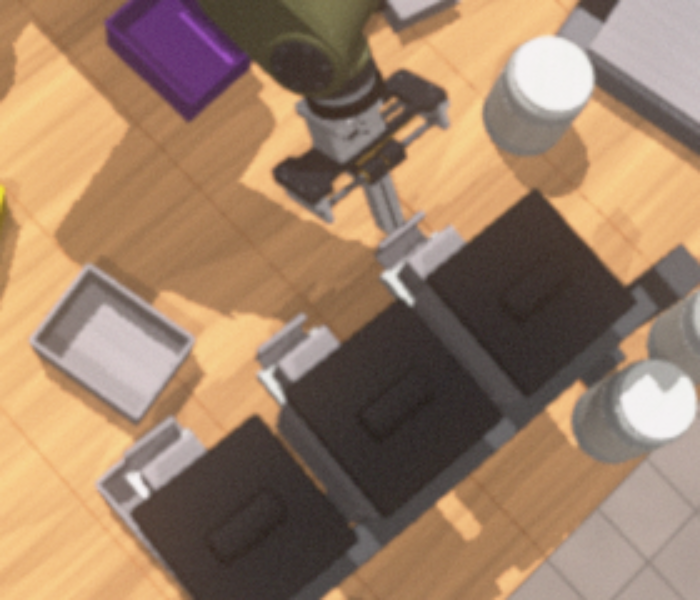

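The tab is nearly shut, at zoomed (400,240). I'll press on in 2 mm rows and watch for the stop.

```bash
python3 -m handwheel '[{"dx":0.0012,"dy":-0.0016,"dz":0,"wx":0,"wy":0,"wz":0},{"dx":0.0012,"dy":-0.0016,"dz":0,"wx":0,"wy":0,"wz":0},{"dx":0.0012,"dy":-0.0016,"dz":0,"wx":0,"wy":0,"wz":0}]';python3 -m handwheel '[{"dx":0.0012,"dy":-0.0016,"dz":0,"wx":0,"wy":0,"wz":0}]' ;python3 -m handwheel '[{"dx":0.0012,"dy":-0.0016,"dz":0,"wx":0,"wy":0,"wz":0}]'
```

```text
time: 3.58
ee_pos: [0.6401, 0.1621, 0.1605]
ee_rot: [0.633, -0.621, 0.339, 0.314]
wrist_force: [-3.0, 0.1, 1.4]
opening: 0.004
time: 3.67
ee_pos: [0.6422, 0.1621, 0.1605]
ee_rot: [0.633, -0.621, 0.339, 0.314]
wrist_force: [-1.8, -0.5, 0.1]
opening: 0.006
time: 3.75
ee_pos: [0.6442, 0.162, 0.1604]
ee_rot: [0.633, -0.621, 0.339, 0.314]
wrist_force: [-12.5, -1.8, 3.0]
opening: 0.0
```

```bash
python3 -m handwheel '[{"dx":0.0006,"dy":-0.0008,"dz":0,"wx":0,"wy":0,"wz":0},{"dx":0,"dy":0,"dz":0,"wx":0,"wy":0,"wz":0}]'; python3 -m handwheel '[{"dx":0.0006,"dy":-0.0008,"dz":0,"wx":0,"wy":0,"wz":0},{"dx":0,"dy":0,"dz":0,"wx":0,"wy":0,"wz":0}]'
```

```text
time: 3.92
ee_pos: [0.6446, 0.1619, 0.1603]
ee_rot: [0.632, -0.621, 0.34, 0.315]
wrist_force: [-15.1, -1.7, 6.7]
opening: 0.004
time: 4.08
ee_pos: [0.645, 0.1619, 0.1602]
ee_rot: [0.632, -0.621, 0.34, 0.315]
wrist_force: [-24.5, -2.1, 10.6]
opening: 0.002
```

The force rose to a firm stop (25 N without motion), so the gate is shut. Now I back off and re-measure the gates and the box.

```bash
python3 -m handwheel '[{"dx":-0.017,"dy":0.024,"dz":0,"wx":0,"wy":0,"wz":0},{"dx":-0.02,"dy":0.02,"dz":0,"wx":0,"wy":0,"wz":0},{"dx":-0.025,"dy":0.02,"dz":0,"wx":0,"wy":0,"wz":0},{"dx":-0.025,"dy":0.02,"dz":0,"wx":0,"wy":0,"wz":0},{"dx":-0.025,"dy":0.02,"dz":0,"wx":0,"wy":0,"wz":0},{"dx":0,"dy":0,"dz":0,"wx":0,"wy":0,"wz":0}]'
cat > boxfit.py <<'E'
from h import *
from scipy.optimize import minimize
def rimpts(X,c,rad=.11,zlo=.050,zhi=.068):
    X=X.reshape(-1,3);X=X[~np.isnan(X[:,0])]
    k=(X[:,2]>zlo)&(X[:,2]<zhi)&(np.hypot(X[:,0]-c[0],X[:,1]-c[1])<rad)
    return X[k,:2]
def fit(P,p0):
    def cost(p):
        c,s=np.cos(p[2]),np.sin(p[2]);d=P-p[:2];a=np.abs(np.c_[d[:,0]*c+d[:,1]*s,-d[:,0]*s+d[:,1]*c])-[.0685,.0505]
        out=np.linalg.norm(np.maximum(a,0),axis=1)+np.minimum(a.max(1),0)
        return np.minimum(np.abs(out),.012).sum()
    r=min((minimize(cost,[p0[0],p0[1],p0[2]+e],method="Nelder-Mead",options=dict(xatol=1e-5,fatol=1e-6)) for e in(-.1,0,.1)),key=lambda r:r.fun)
    return r.x.round(4),round(r.fun/len(P)*1e3,2),len(P)
E
python3 - <<'E'
from boxfit import *
allX={}
for n in("scene","side"):
    img,X=cloud(n);np.save(n+"4.npy",X);cv2.imwrite(f"pics/{n}4.png",img)
    print(n,fit(rimpts(X,(.525,-.115)),(.525,-.115,.22)))
    Xf=X.reshape(-1,3);Xf=Xf[~np.isnan(Xf[:,0])]
    # blue: hopper lids line, tabs
    for y in(.16,-.006,-.17):
        k=(Xf[:,2]>.145)&(Xf[:,2]<.175)&(abs(Xf[:,1]-y)<.035)&(Xf[:,0]<.72)&(Xf[:,0]>.56);print(" tab front x",np.percentile(Xf[k,0],[2,10,50]).round(3) if k.sum() else None)
    k=(Xf[:,2]>.328)&(Xf[:,2]<.342)&(Xf[:,0]>.65)&(Xf[:,0]<.9)&(abs(Xf[:,1])<.3)
    print(" lids",cv2.minAreaRect(Xf[k,:2].astype(np.float32)))
plan((.5,-.06,.17),-.047,.61,1)
E
```

```text
time: 4.58
ee_pos: [0.4943, 0.1683, 0.1945]
ee_rot: [0.633, -0.622, 0.338, 0.314]
wrist_force: [-0.3, 0.7, 0.1]
opening: -0.0
scene (array([ 0.5274, -0.1196,  0.224 ]), np.float64(1.65), 433)
 tab front x [0.657 0.659 0.664]
 tab front x [0.649 0.65  0.654]
 tab front x [0.637 0.639 0.643]
 lids ((0.7764236927032471, -0.012558713555335999), (0.46040281653404236, 0.1326683759689331), 86.85111999511719)
side (array([ 0.5267, -0.1149,  0.2116]), np.float64(2.92), 225)
 tab front x [0.658 0.661 0.683]
 tab front x [0.649 0.651 0.675]
 tab front x [0.639 0.641 0.666]
 lids ((0.773699164390564, -0.012438446283340454), (0.44789043068885803, 0.13375182449817657), 86.08818817138672)
t 4.68 pos [0.4972 0.1683 0.1939] F [ 1.5 -0.6  0.1] q [ 0.37  0.03  2.02 -0.44  0.56 -0.85]
 rotvec(tool) [0.0085 0.0051 0.0029] norm 0.01  shift in goal tool axes [ 0.0273  0.0026 -0.2279]  in current axes [ 0.0262  0.0046 -0.228 ]
```

View pics/side4.png

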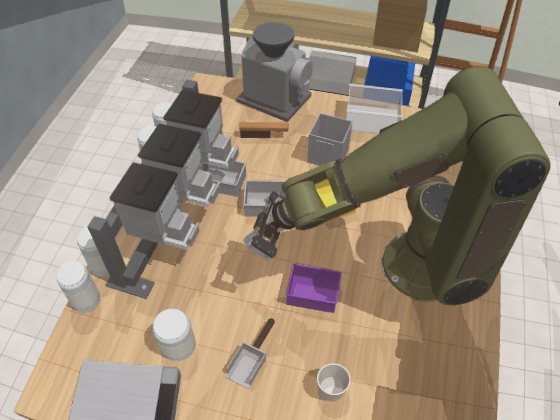

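The side view confirms the gate is in and the loose box untouched. I'll refine the rack pose from the tab beads, then plan a tilted grasp on the box's left long wall.

```bash
python3 - <<'E'
from boxfit import *
for n in("scene","side"):
    X=np.load(n+"4.npy").reshape(-1,3);X=X[~np.isnan(X[:,0])]
    for y in(.16,-.006,-.17):
        xf={.16:.658,-.006:.65,-.17:.638}[y]
        k=(X[:,2]>.16)&(X[:,2]<.178)&(abs(X[:,1]-y)<.05)&(abs(X[:,0]-xf-.004)<.010)
        P=X[k];print(n,k.sum(),P.mean(0).round(4),np.percentile(P[:,1],[2,98]).round(4))
plan((.477,-.0765,.13),.22,.35,1)
E
```

```text
scene 74 [0.6613 0.1573 0.1695] [0.1284 0.1867]
scene 79 [ 0.6528 -0.0069  0.1704] [-0.0356  0.0219]
scene 78 [ 0.6418 -0.1718  0.1708] [-0.1986 -0.1429]
side 53 [0.6617 0.1609 0.1695] [0.1334 0.1877]
side 48 [ 0.6521 -0.0014  0.1698] [-0.0317  0.0261]
side 44 [ 0.6423 -0.166   0.1687] [-0.1982 -0.1394]
t 4.68 pos [0.4972 0.1683 0.1939] F [ 1.5 -0.6  0.1] q [ 0.37  0.03  2.02 -0.44  0.56 -0.85]
 rotvec(tool) [-0.2282 -0.12    0.2613] norm 0.367  shift in goal tool axes [ 0.0349  0.0906 -0.2345]  in current axes [ 0.046   0.0459 -0.2453]
```

```bash
python3 -m handwheel '[{"dx":0.003,"dy":0.0066,"dz":-0.035,"wx":0,"wy":0,"wz":0},{"dx":0.003,"dy":0.0066,"dz":-0.035,"wx":0,"wy":0,"wz":0},{"dx":0.003,"dy":0.0066,"dz":-0.035,"wx":0,"wy":0,"wz":0},{"dx":0.003,"dy":0.0066,"dz":-0.035,"wx":0,"wy":0,"wz":0},{"dx":0.003,"dy":0.0066,"dz":-0.035,"wx":0,"wy":0,"wz":0},{"dx":0.003,"dy":0.0066,"dz":-0.035,"wx":0,"wy":0,"wz":0},{"dx":0.003,"dy":0.0066,"dz":-0.035,"wx":-0.076,"wy":-0.04,"wz":0.087},{"dx":0,"dy":0,"dz":0,"wx":-0.076,"wy":-0.04,"wz":0.087},{"dx":0,"dy":0,"dz":0,"wx":-0.076,"wy":-0.04,"wz":0.087},{"dx":0,"dy":0,"dz":0,"wx":0,"wy":0,"wz":0}]' 0 20; python3 - <<'E'
from h import *
plan((.477,-.0765,.10),.22,.35,1)
E
```

```text
time: 5.52
ee_pos: [0.4689, -0.0464, 0.1548]
ee_rot: [-0.542, 0.62, -0.345, -0.45]
wrist_force: [0.8, -0.3, 0.8]
opening: 0.679
t 5.52 pos [ 0.4689 -0.0464  0.1548] F [ 0.8 -0.3  0.8] q [-0.26  0.03  2.05  0.22  0.73 -2.16]
 rotvec(tool) [-0.0291 -0.019   0.0201] norm 0.04  shift in goal tool axes [ 0.0519  0.0176 -0.0312]  in current axes [ 0.0522  0.0177 -0.0307]
```

```bash
python3 -m handwheel '[{"dx":0.013,"dy":0.0044,"dz":-0.0078,"wx":-0.01,"wy":-0.0063,"wz":0.0067},{"dx":0.013,"dy":0.0044,"dz":-0.0078,"wx":-0.01,"wy":-0.0063,"wz":0.0067},{"dx":0.013,"dy":0.0044,"dz":-0.0078,"wx":-0.01,"wy":-0.0063,"wz":0.0067},{"dx":0.013,"dy":0.0044,"dz":-0.0078,"wx":0,"wy":0,"wz":0},{"dx":0,"dy":0,"dz":0,"wx":0,"wy":0,"wz":0}]' 0 20; python3 - <<'E'
from boxfit import *
plan((.477,-.0765,.043),.22,.35,1)
for n in("wrist","scene","side"):
    img,X=cloud(n);cv2.imwrite(f"pics/{n}5.png",img if n=="wrist" else cv2.resize(img[150:350,180:400],None,fx=2.5,fy=2.5))
    P=rimpts(X,(.527,-.117));print(n,len(P), fit(P,(.527,-.117,.22)) if len(P)>40 else 0)
E
```

```text
time: 5.93
ee_pos: [0.4744, -0.0756, 0.0966]
ee_rot: [-0.533, 0.619, -0.34, -0.465]
wrist_force: [1.2, -0.0, 0.2]
opening: 0.992
t 5.93 pos [ 0.4744 -0.0756  0.0966] F [ 1.2 -0.   0.2] q [-0.33  0.16  2.06  0.31  0.64 -2.34]
 rotvec(tool) [-0.0048 -0.0006  0.0009] norm 0.005  shift in goal tool axes [ 0.0511  0.0162 -0.0014]  in current axes [ 0.0511  0.0162 -0.0015]
wrist 3704 (array([ 0.5246, -0.1172,  0.2232]), np.float64(1.48), 3704)
scene 400 (array([ 0.5275, -0.1194,  0.2188]), np.float64(1.7), 400)
side 265 (array([ 0.5259, -0.1147,  0.203 ]), np.float64(2.93), 265)
```

View pics/wrist5.png

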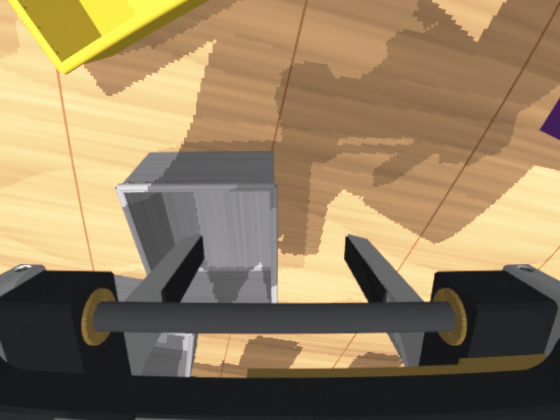

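View pics/scene5.png

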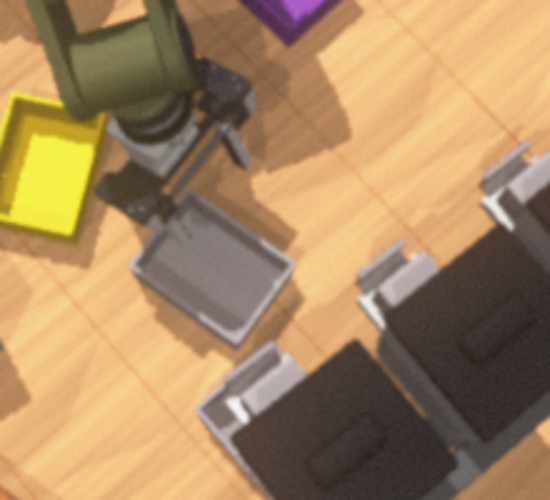

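The wrist view shows the box's left wall at column 275, midway between the fingers, and the left finger falls inside the box. The box fit is (0.525, -0.117, 0.223 rad). I'll go straight down and grip.

```bash
python3 -m handwheel '[{"dx":0.0084,"dy":0.0031,"dz":0,"wx":0,"wy":0,"wz":0},{"dx":0.0084,"dy":0.0031,"dz":0,"wx":0,"wy":0,"wz":0},{"dx":0.0084,"dy":0.0031,"dz":0,"wx":0,"wy":0,"wz":0},{"dx":0.0084,"dy":0.0031,"dz":0,"wx":0,"wy":0,"wz":0},{"dx":0.0084,"dy":0.0031,"dz":0,"wx":0,"wy":0,"wz":0},{"dx":0.0084,"dy":0.0031,"dz":0,"wx":0,"wy":0,"wz":0},{"dx":0,"dy":0,"dz":0,"wx":0,"wy":0,"wz":0}]' 0 20; python3 - <<'E'
from h import *
plan((.477,-.0765,.043),.22,.35,1)
cv2.imwrite("pics/wrist6.png",viewer.read_camera("wrist")["img"])
E
```

```text
time: 6.67
ee_pos: [0.474, -0.0746, 0.0435]
ee_rot: [-0.532, 0.62, -0.339, -0.467]
wrist_force: [-0.6, -0.7, -0.7]
opening: 1.0
t 6.67 pos [ 0.474  -0.0746  0.0435] F [-0.6 -0.7 -0.7] q [-0.33  0.27  2.09  0.38  0.51 -2.43]
 rotvec(tool) [-0.0017  0.0011 -0.0001] norm 0.002  shift in goal tool axes [ 0.0013 -0.0022 -0.0025]  in current axes [ 0.0013 -0.0022 -0.0025]
```

View pics/wrist6.png

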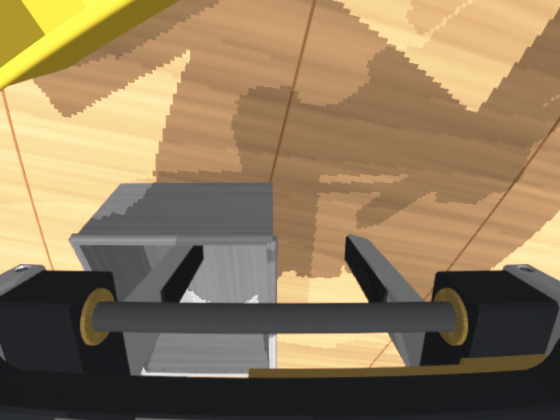

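Left finger inside, right finger outside the wall (column 275), no contact force. Closing.

```bash
python3 -m handwheel '[{"dx":0,"dy":0,"dz":0,"wx":0,"wy":0,"wz":0},{"dx":0,"dy":0,"dz":0,"wx":0,"wy":0,"wz":0},{"dx":0,"dy":0,"dz":0,"wx":0,"wy":0,"wz":0},{"dx":0,"dy":0,"dz":0,"wx":0,"wy":0,"wz":0},{"dx":0,"dy":0,"dz":0,"wx":0,"wy":0,"wz":0},{"dx":0,"dy":0,"dz":0,"wx":0,"wy":0,"wz":0},{"dx":0,"dy":0,"dz":0,"wx":0,"wy":0,"wz":0},{"dx":0,"dy":0,"dz":0,"wx":0,"wy":0,"wz":0},{"dx":0,"dy":0,"dz":0,"wx":0,"wy":0,"wz":0},{"dx":0,"dy":0,"dz":0,"wx":0,"wy":0,"wz":0}]' 1 25; python3 - <<'E'
from boxfit import *
plan((.49,.04,.0435),-.059,.35,1)
for n in("wrist","scene"):
    img,X=cloud(n)
    P=rimpts(X,(.527,-.117));print(n,len(P), fit(P,(.527,-.117,.22)))
E
```

```text
time: 7.55
ee_pos: [0.4749, -0.0749, 0.0455]
ee_rot: [-0.532, 0.621, -0.339, -0.466]
wrist_force: [0.7, -0.4, -0.1]
opening: 0.331
t 7.55 pos [ 0.4749 -0.0749  0.0455] F [ 0.7 -0.4 -0.1] q [-0.33  0.27  2.09  0.38  0.51 -2.42]
 rotvec(tool) [0.2609 0.0957 0.0022] norm 0.278  shift in goal tool axes [ 0.0047 -0.0071  0.1156]  in current axes [ 0.0156 -0.0366  0.1089]
wrist 6441 (array([ 0.5246, -0.1172,  0.2201]), np.float64(2.63), 6441)
scene 404 (array([ 0.5279, -0.1193,  0.2217]), np.float64(2.96), 404)
```

```bash
python3 -m handwheel '[{"dx":0,"dy":0,"dz":0,"wx":0,"wy":0,"wz":0},{"dx":0,"dy":0,"dz":0,"wx":0,"wy":0,"wz":0},{"dx":0,"dy":0,"dz":0,"wx":0,"wy":0,"wz":0},{"dx":0,"dy":0,"dz":0,"wx":0,"wy":0,"wz":0},{"dx":0,"dy":0,"dz":0,"wx":0,"wy":0,"wz":0},{"dx":0,"dy":0,"dz":0,"wx":0,"wy":0,"wz":0},{"dx":0,"dy":0,"dz":0,"wx":0,"wy":0,"wz":0},{"dx":0,"dy":0,"dz":0,"wx":0,"wy":0,"wz":0}]' 1 25; python3 - <<'E'
from boxfit import *
plan((.49,.04,.0435),-.059,.35,1)
img,X=cloud("wrist");cv2.imwrite("pics/wrist7.png",img)
P=rimpts(X,(.527,-.117));print(len(P), fit(P,(.527,-.117,.22)))
E
```

```text
time: 8.32
ee_pos: [0.4749, -0.075, 0.0455]
ee_rot: [-0.532, 0.621, -0.339, -0.465]
wrist_force: [-1.2, -2.2, -0.2]
opening: 0.033
t 8.32 pos [ 0.4749 -0.075   0.0455] F [-1.2 -2.2 -0.2] q [-0.33  0.27  2.09  0.38  0.51 -2.42]
 rotvec(tool) [0.2607 0.0955 0.0023] norm 0.278  shift in goal tool axes [ 0.0048 -0.0071  0.1157]  in current axes [ 0.0156 -0.0365  0.109 ]
6477 (array([ 0.524 , -0.116 ,  0.2138]), np.float64(1.81), 6477)
```

View pics/wrist7.png

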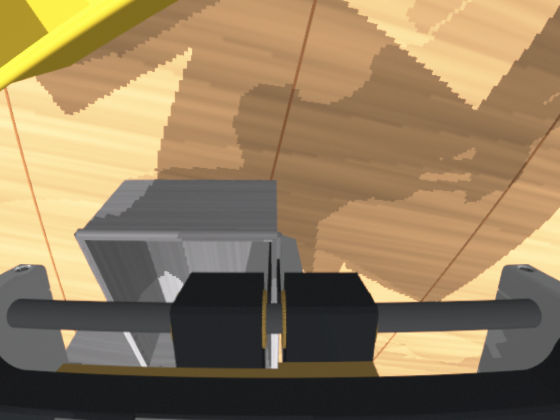

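It is gripped on the wall: opening 3 mm, box yaw 0.214. First drag leg, sliding left while turning.

```bash
python3 -m handwheel '[{"dx":0.0020,"dy":-0.0054,"dz":0.0139,"wx":0.013,"wy":0.0048,"wz":0},{"dx":0.0020,"dy":-0.0054,"dz":0.0139,"wx":0.013,"wy":0.0048,"wz":0},{"dx":0.0020,"dy":-0.0054,"dz":0.0139,"wx":0.013,"wy":0.0048,"wz":0},{"dx":0.0020,"dy":-0.0054,"dz":0.0139,"wx":0.013,"wy":0.0048,"wz":0},{"dx":0.0020,"dy":-0.0054,"dz":0.0139,"wx":0.013,"wy":0.0048,"wz":0},{"dx":0.0020,"dy":-0.0054,"dz":0.0139,"wx":0.013,"wy":0.0048,"wz":0},{"dx":0.0020,"dy":-0.0054,"dz":0.0139,"wx":0.013,"wy":0.0048,"wz":0},{"dx":0.0020,"dy":-0.0054,"dz":0.0139,"wx":0.013,"wy":0.0048,"wz":0},{"dx":0,"dy":0,"dz":0,"wx":0,"wy":0,"wz":0}]' 1 25; python3 - <<'E'
from boxfit import *
plan((.546,.217,.0455),-.059,.35,1)
img,X=cloud("wrist");cv2.imwrite("pics/wrist8.png",img)
P=rimpts(X,(.56,-.02),.14);print(len(P), fit(P,(.56,-.02,.12)))
img,X=cloud("scene");cv2.imwrite("pics/scene8.png",img);P=rimpts(X,(.56,-.02),.12);print(fit(P,(.56,-.02,.12)))
E
```

```text
time: 9.12
ee_pos: [0.5018, 0.0443, 0.0455]
ee_rot: [-0.557, 0.601, -0.372, -0.436]
wrist_force: [0.9, 4.9, 1.4]
opening: 0.03
t 9.12 pos [0.5018 0.0443 0.0455] F [0.9 4.9 1.4] q [-0.    0.3   2.05  0.09  0.44 -1.76]
 rotvec(tool) [0.158  0.0582 0.0024] norm 0.168  shift in goal tool axes [ 0.0117 -0.0319  0.175 ]  in current axes [ 0.0218 -0.0589  0.1668]
6383 (array([ 0.5465, -0.0013,  0.1121]), np.float64(1.79), 6383)
(array([ 0.5492, -0.0045,  0.1182]), np.float64(2.41), 378)
```

View pics/scene8.png

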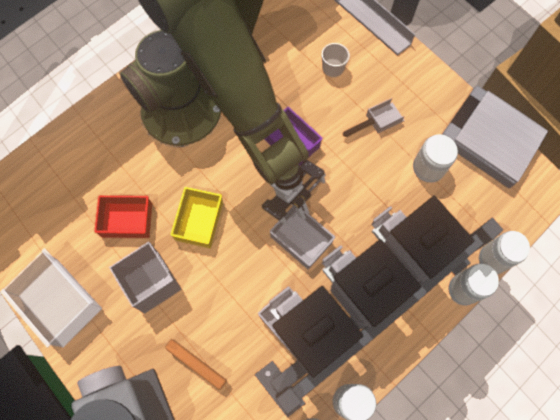

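The scene picture shows the box following the gripper at (300,238), turned as commanded. Second leg.

```bash
python3 -m handwheel '[{"dx":0.0017,"dy":-0.0046,"dz":0.0171,"wx":0.0158,"wy":0.0058,"wz":0},{"dx":0.0017,"dy":-0.0046,"dz":0.0171,"wx":0.0158,"wy":0.0058,"wz":0},{"dx":0.0017,"dy":-0.0046,"dz":0.0171,"wx":0.0158,"wy":0.0058,"wz":0},{"dx":0.0017,"dy":-0.0046,"dz":0.0171,"wx":0.0158,"wy":0.0058,"wz":0},{"dx":0.0017,"dy":-0.0046,"dz":0.0171,"wx":0.0158,"wy":0.0058,"wz":0},{"dx":0.0017,"dy":-0.0046,"dz":0.0171,"wx":0.0158,"wy":0.0058,"wz":0},{"dx":0.0017,"dy":-0.0046,"dz":0.0171,"wx":0.0158,"wy":0.0058,"wz":0},{"dx":0.0017,"dy":-0.0046,"dz":0.0171,"wx":0.0158,"wy":0.0058,"wz":0},{"dx":0.0017,"dy":-0.0046,"dz":0.0171,"wx":0.0158,"wy":0.0058,"wz":0},{"dx":0,"dy":0,"dz":0,"wx":0,"wy":0,"wz":0}]' 1 25; python3 - <<'E'
from boxfit import *
plan((.546,.217,.0455),-.059,.35,1)
for n in("wrist","scene","side"):
    img,X=cloud(n);cv2.imwrite(f"pics/{n}9.png",img)
    P=rimpts(X,(.582,.155),.12);print(n,len(P), fit(P,(.582,.155,0)))
E
```

```text
time: 10.05
ee_pos: [0.54, 0.199, 0.0455]
ee_rot: [0.589, -0.571, 0.417, 0.392]
wrist_force: [0.9, 7.2, 5.1]
opening: 0.033
t 10.05 pos [0.54   0.199  0.0455] F [0.9 7.2 5.1] q [ 0.35  0.44  1.84 -0.25  0.55 -0.99]
 rotvec(tool) [0.0149 0.0062 0.0027] norm 0.016  shift in goal tool axes [ 0.0017 -0.0046  0.0184]  in current axes [ 0.0019 -0.0049  0.0183]
wrist 6420 (array([ 0.5774,  0.147 , -0.0415]), np.float64(1.78), 6420)
scene 354 (array([ 0.5789,  0.1428, -0.0416]), np.float64(2.51), 354)
side 256 (array([ 0.5795,  0.1464, -0.0305]), np.float64(1.89), 256)
```

View pics/scene9.png

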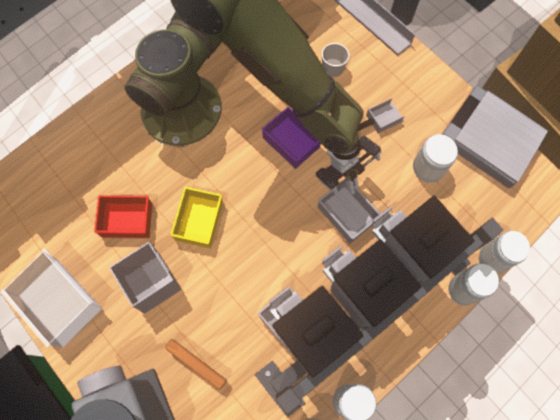

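View pics/side9.png

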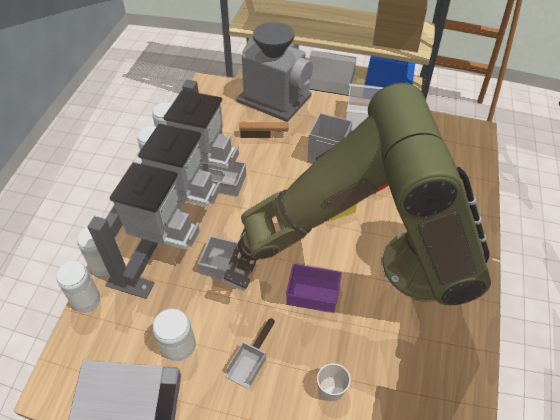

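The box sits in front of the target dispenser at scene (350,208), about 18 mm short sideways. I'll drag forward under the outlet, staying clear of the tab with the gripper body, and correct sideways.

```bash
python3 -m handwheel '[{"dx":0.0010,"dy":-0.0027,"dz":0.006,"wx":0.005,"wy":0.002,"wz":0.001},{"dx":0.0010,"dy":-0.0027,"dz":0.006,"wx":0.005,"wy":0.002,"wz":0.001},{"dx":0.0010,"dy":-0.0027,"dz":0.006,"wx":0.005,"wy":0.002,"wz":0.001},{"dx":0.0036,"dy":-0.0099,"dz":0,"wx":0,"wy":0,"wz":0},{"dx":0.0036,"dy":-0.0099,"dz":0,"wx":0,"wy":0,"wz":0},{"dx":0.0036,"dy":-0.0099,"dz":0,"wx":0,"wy":0,"wz":0},{"dx":0.0036,"dy":-0.0099,"dz":0,"wx":0,"wy":0,"wz":0},{"dx":0.0036,"dy":-0.0099,"dz":0,"wx":0,"wy":0,"wz":0},{"dx":0,"dy":0,"dz":0,"wx":0,"wy":0,"wz":0}]' 1 25; python3 - <<'E'
from boxfit import *
plan((.57,.217,.0455),-.059,.35,1)
for n in("wrist","scene","side"):
    img,X=cloud(n);cv2.imwrite(f"pics/{n}10.png",img)
    P=rimpts(X,(.64,.158),.11);print(n,len(P), fit(P,(.64,.158,-.05)))
E
```

```text
time: 10.95
ee_pos: [0.6024, 0.2105, 0.0455]
ee_rot: [0.591, -0.567, 0.423, 0.388]
wrist_force: [4.0, -1.3, 3.3]
opening: 0.027
t 10.95 pos [0.6024 0.2105 0.0455] F [ 4.  -1.3  3.3] q [ 0.33  0.55  1.66 -0.23  0.62 -1.02]
 rotvec(tool) [-0.0014 -0.0013 -0.001 ] norm 0.002  shift in goal tool axes [-0.0112  0.0307  0.0046]  in current axes [-0.0112  0.0307  0.0045]
wrist 6444 (array([ 0.6389,  0.1578, -0.0595]), np.float64(1.81), 6444)
scene 236 (array([ 0.6388,  0.1536, -0.0676]), np.float64(2.97), 236)
side 179 (array([ 0.6389,  0.1591, -0.0565]), np.float64(1.86), 179)
```

View pics/wrist10.png

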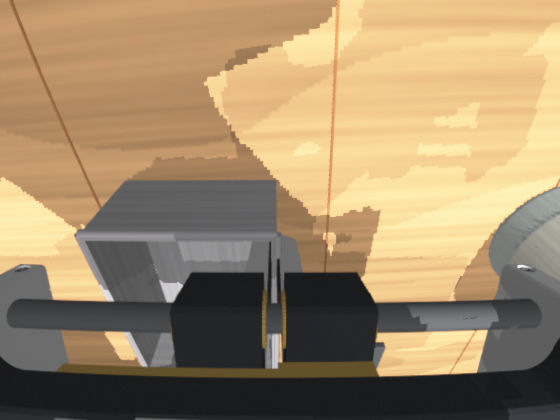

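View pics/side10.png

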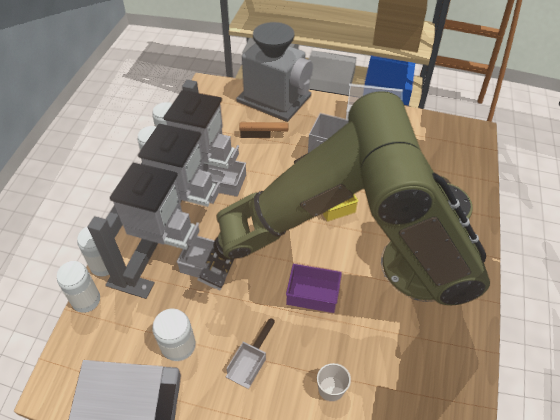

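The box is at bx ≈ -0.072, aligned, about 4 mm too far right. Another 25 mm forward and 4 mm left.

```bash
python3 -m handwheel '[{"dx":0.0022,"dy":-0.0059,"dz":0.001,"wx":0,"wy":0,"wz":0},{"dx":0.0022,"dy":-0.0059,"dz":0.001,"wx":0,"wy":0,"wz":0},{"dx":0.0022,"dy":-0.0059,"dz":0.001,"wx":0,"wy":0,"wz":0},{"dx":0.0022,"dy":-0.0059,"dz":0.001,"wx":0,"wy":0,"wz":0},{"dx":0,"dy":0,"dz":0,"wx":0,"wy":0,"wz":0}]' 1 25; python3 - <<'E'
from boxfit import *
plan((.62,.21,.0455),-.059,.35,1)
for n in("wrist","scene","side"):
    img,X=cloud(n);cv2.imwrite(f"pics/{n}11.png",img if n!="side" else cv2.resize(img[160:320,80:300],None,fx=3,fy=3))
    P=rimpts(X,(.664,.158),.11);print(n,len(P), fit(P,(.664,.158,-.05)))
E
```

```text
time: 11.52
ee_pos: [0.6267, 0.2145, 0.0455]
ee_rot: [0.591, -0.567, 0.423, 0.388]
wrist_force: [-3.4, -1.7, 10.5]
opening: 0.036
t 11.52 pos [0.6267 0.2145 0.0455] F [-3.4 -1.7 10.5] q [ 0.32  0.59  1.58 -0.21  0.65 -1.04]
 rotvec(tool) [-0.0006 -0.0009 -0.0015] norm 0.002  shift in goal tool axes [-0.0022  0.006  -0.0049]  in current axes [-0.0022  0.006  -0.0049]
wrist 6698 (array([ 0.6606,  0.1601, -0.1064]), np.float64(1.78), 6698)
scene 194 (array([ 0.6607,  0.1551, -0.0953]), np.float64(3.15), 194)
side 155 (array([ 0.6624,  0.1605, -0.0819]), np.float64(1.7), 155)
```

View pics/side11.png

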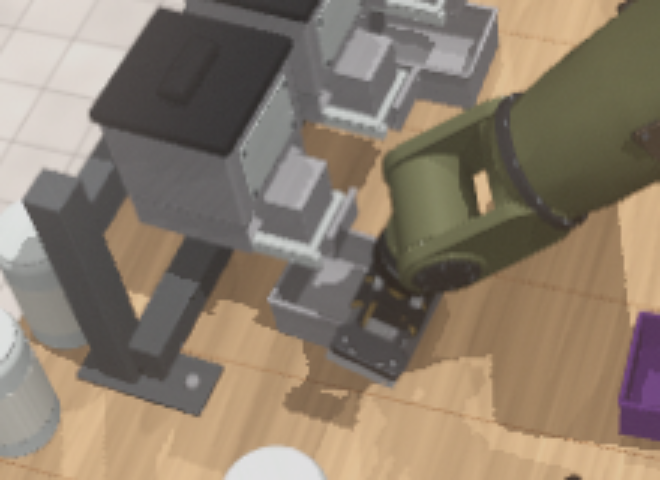

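The box is about half under the outlet (zoomed (330,300)) but twisted slightly in the grip, to about -0.09 rad. I'll release, back out, then square it with a two-finger push on its near wall.

```bash
python3 -m handwheel '[{"dx":0,"dy":0,"dz":0,"wx":0,"wy":0,"wz":0},{"dx":0,"dy":0,"dz":0,"wx":0,"wy":0,"wz":0},{"dx":0,"dy":0,"dz":0,"wx":0,"wy":0,"wz":0},{"dx":0,"dy":0,"dz":0,"wx":0,"wy":0,"wz":0},{"dx":0,"dy":0,"dz":0,"wx":0,"wy":0,"wz":0}]' 0.5 25;  python3 - <<'E'
from boxfit import *
plan((.62,.21,.0455),-.059,.35,1)
for n in("wrist",):
    img,X=cloud(n);cv2.imwrite(f"pics/{n}12.png",img)
    P=rimpts(X,(.664,.158),.11);print(n,len(P), fit(P,(.664,.158,-.05)))
E
```

```text
time: 12.08
ee_pos: [0.6264, 0.2147, 0.0448]
ee_rot: [0.591, -0.567, 0.423, 0.388]
wrist_force: [0.0, -0.4, 0.3]
opening: 0.355
t 12.08 pos [0.6264 0.2147 0.0448] F [ 0.  -0.4  0.3] q [ 0.32  0.6   1.58 -0.21  0.65 -1.04]
 rotvec(tool) [-0.0004 -0.0008 -0.0014] norm 0.002  shift in goal tool axes [-0.0027  0.0055 -0.0051]  in current axes [-0.0027  0.0055 -0.0051]
wrist 6603 (array([ 0.6607,  0.1602, -0.1006]), np.float64(2.64), 6603)
```

View pics/wrist12.png

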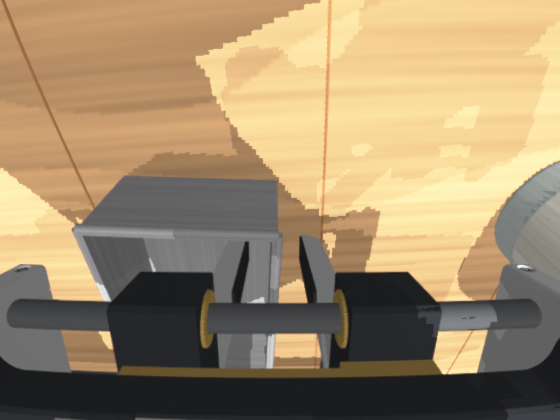

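The fingers are clear on both sides of the wall (finger tips at columns 240 and 312, wall at 277). Retracting along the tool axis.

```bash
python3 -m handwheel '[{"dx":-0.015,"dy":0,"dz":0,"wx":0,"wy":0,"wz":0},{"dx":-0.015,"dy":0,"dz":0,"wx":0,"wy":0,"wz":0},{"dx":-0.015,"dy":0,"dz":0,"wx":0,"wy":0,"wz":0},{"dx":-0.015,"dy":0.003,"dz":0,"wx":0,"wy":0,"wz":0},{"dx":0,"dy":0.025,"dz":-0.01,"wx":0,"wy":0,"wz":0},{"dx":0,"dy":0.03,"dz":-0.02,"wx":0,"wy":0,"wz":0},{"dx":0,"dy":0.03,"dz":-0.02,"wx":0,"wy":0,"wz":0},{"dx":0,"dy":0,"dz":0,"wx":0,"wy":0,"wz":0}]' 0.5 25;  python3 - <<'E'
from boxfit import *
plan((.555,.166,.033),-.059,.35,1)
for n in("wrist","scene","side"):
    img,X=cloud(n);cv2.imwrite(f"pics/{n}13.png",img)
    P=rimpts(X,(.664,.158),.11);print(n,len(P), fit(P,(.664,.158,-.05)))
E
```

```text
time: 12.8
ee_pos: [0.5144, 0.1683, 0.0679]
ee_rot: [0.589, -0.566, 0.426, 0.39]
wrist_force: [-0.7, 0.6, 0.1]
opening: 0.499
t 12.8 pos [0.5144 0.1683 0.0679] F [-0.7  0.6  0.1] q [ 0.31  0.34  1.92 -0.23  0.58 -1.03]
 rotvec(tool) [ 0.0002 -0.0037 -0.0086] norm 0.009  shift in goal tool axes [ 0.0467 -0.0262  0.    ]  in current axes [ 0.0465 -0.0266  0.0002]
wrist 518 (array([ 0.6771,  0.1571, -0.097 ]), np.float64(1.4), 518)
scene 221 (array([ 0.6606,  0.156 , -0.1078]), np.float64(1.64), 221)
side 326 (array([ 0.6615,  0.1609, -0.1061]), np.float64(1.79), 326)
```

View pics/scene13.png

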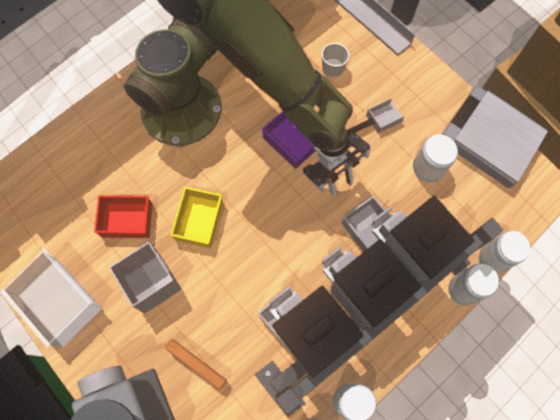

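View pics/wrist13.png

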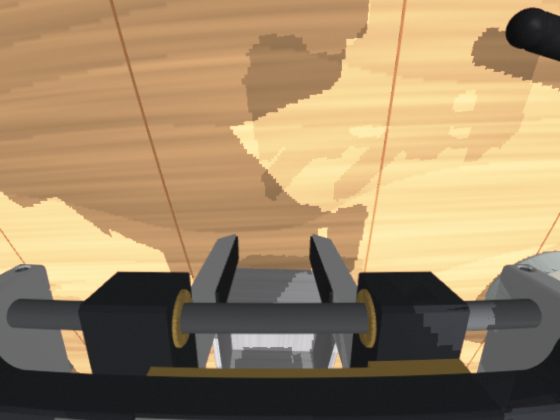

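The box stands at (0.661, 0.158), yaw about -0.105 (45 mrad off the rack), and is centred sideways. The fingers straddle its near wall in the wrist view (tips at columns 235 and 315). Going down behind the near wall.

```bash
python3 -m handwheel '[{"dx":0.0117,"dy":-0.0066,"dz":0,"wx":0,"wy":-0.001,"wz":-0.002},{"dx":0.0117,"dy":-0.0066,"dz":0,"wx":0,"wy":-0.001,"wz":-0.002},{"dx":0.0117,"dy":-0.0066,"dz":0,"wx":0,"wy":-0.001,"wz":-0.002},{"dx":0.0117,"dy":-0.0066,"dz":0,"wx":0,"wy":-0.001,"wz":-0.002},{"dx":0,"dy":0,"dz":0,"wx":0,"wy":0,"wz":0}]' 0.5 25;  python3 - <<'E'
from boxfit import *
plan((.6295,.161,.033),-.059,.35,1)
for n in("side",):
    img,X=cloud(n);cv2.imwrite(f"pics/{n}14.png",cv2.resize(img[160:320,80:300],None,fx=3,fy=3))
    P=rimpts(X,(.664,.158),.11);print(n,len(P), fit(P,(.664,.158,-.05)))
E
```

```text
time: 13.37
ee_pos: [0.5633, 0.1689, 0.0357]
ee_rot: [0.593, -0.568, 0.419, 0.387]
wrist_force: [-0.1, -0.3, -0.5]
opening: 0.502
t 13.37 pos [0.5633 0.1689 0.0357] F [-0.1 -0.3 -0.5] q [ 0.28  0.47  1.81 -0.23  0.52 -1.06]
 rotvec(tool) [-0.0007  0.0033  0.0074] norm 0.008  shift in goal tool axes [ 0.0253 -0.0616 -0.004 ]  in current axes [ 0.0258 -0.0614 -0.004 ]
side 348 (array([ 0.6616,  0.1613, -0.105 ]), np.float64(1.84), 348)
```

View pics/side14.png

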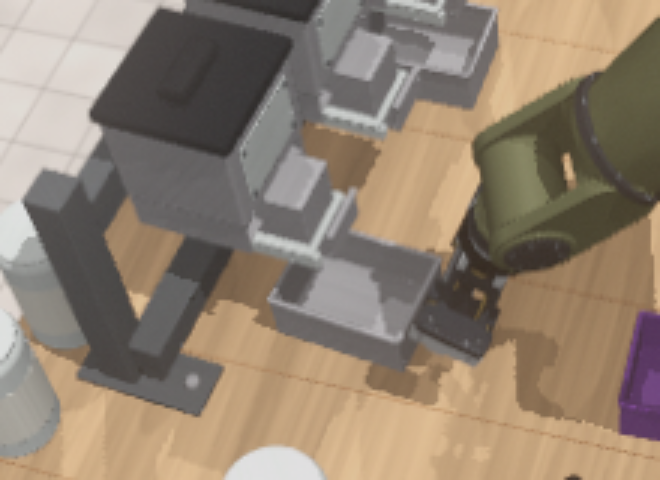

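The fingers are right behind the near wall (zoomed (425,320)). Pushing forward.

```bash
python3 -m handwheel '[{"dx":0.0033,"dy":-0.0085,"dz":-0.0008,"wx":0,"wy":0,"wz":0},{"dx":0.0033,"dy":-0.0085,"dz":-0.0008,"wx":0,"wy":0,"wz":0},{"dx":0.0033,"dy":-0.0085,"dz":-0.0008,"wx":0,"wy":0,"wz":0},{"dx":0.0033,"dy":-0.0085,"dz":0,"wx":0,"wy":0,"wz":0},{"dx":0.0033,"dy":-0.0085,"dz":0,"wx":0,"wy":0,"wz":0},{"dx":0,"dy":0,"dz":0,"wx":0,"wy":0,"wz":0}]' 0.5 25;  python3 - <<'E'
from boxfit import *
plan((.6295,.161,.033),-.059,.35,1)
for n in("scene","side"):
    img,X=cloud(n);cv2.imwrite(f"pics/{n}15.png",cv2.resize(img[160:320,80:300],None,fx=3,fy=3))
    P=rimpts(X,(.675,.158),.12);print(n,len(P), fit(P,(.68,.158,-.05)))
E
```

```text
time: 13.92
ee_pos: [0.6088, 0.1635, 0.0366]
ee_rot: [0.594, -0.568, 0.419, 0.386]
wrist_force: [-0.1, -0.9, 0.8]
opening: 0.502
t 13.92 pos [0.6088 0.1635 0.0366] F [-0.1 -0.9  0.8] q [ 0.25  0.54  1.7  -0.19  0.56 -1.12]
 rotvec(tool) [-0.0011  0.0037  0.0089] norm 0.01  shift in goal tool axes [ 0.0105 -0.0183 -0.0012]  in current axes [ 0.0107 -0.0182 -0.0012]
scene 222 (array([ 0.6917,  0.1546, -0.071 ]), np.float64(3.93), 222)
side 252 (array([ 0.6938,  0.1604, -0.0517]), np.float64(2.32), 252)
```

View pics/side15.png

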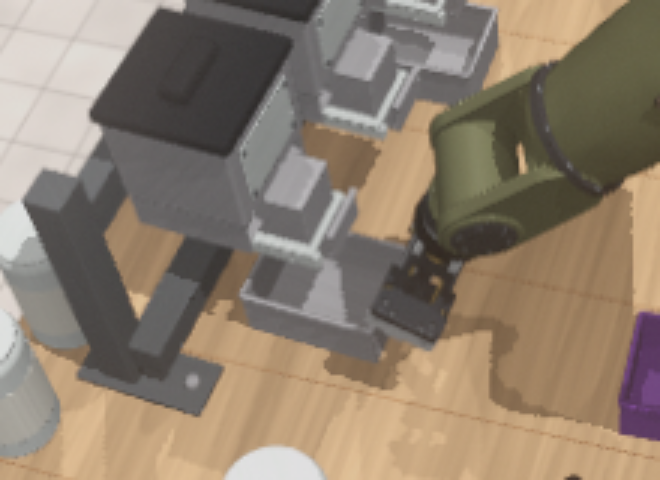

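The push squared the box (yaw about -0.06, centre x about 0.692). It needs about 18 mm more.

```bash
python3 -m handwheel '[{"dx":0.0023,"dy":-0.0056,"dz":0,"wx":0,"wy":0,"wz":0},{"dx":0.0023,"dy":-0.0056,"dz":0,"wx":0,"wy":0,"wz":0},{"dx":0.0023,"dy":-0.0056,"dz":0,"wx":0,"wy":0,"wz":0},{"dx":0,"dy":0,"dz":0,"wx":0,"wy":0,"wz":0}]' 0.5 25; python3 -m handwheel '[{"dx":-0.008,"dy":0.022,"dz":0,"wx":0,"wy":0,"wz":0},{"dx":-0.012,"dy":0.032,"dz":0,"wx":0,"wy":0,"wz":0},{"dx":-0.022,"dy":0.032,"dz":0,"wx":0,"wy":0,"wz":0},{"dx":-0.03,"dy":0.02,"dz":0,"wx":0,"wy":0,"wz":0},{"dx":-0.03,"dy":0.02,"dz":0,"wx":0,"wy":0,"wz":0},{"dx":0,"dy":0,"dz":0,"wx":0,"wy":0,"wz":0}]' 0.5 25;  python3 - <<'E'
from boxfit import *
plan((.6295,.161,.033),-.059,.35,1)
for n in("scene","side"):
    img,X=cloud(n);cv2.imwrite(f"pics/{n}16.png",img)
    P=rimpts(X,(.675,.158),.12);print(n,len(P), fit(P,(.71,.158,-.05)),"near x pct",np.percentile(P[:,0],[1,5]))
    Xf=X.reshape(-1,3);Xf=Xf[~np.isnan(Xf[:,0])]
    for y in(.16,-.006,-.17):
        k=(Xf[:,2]>.145)&(Xf[:,2]<.175)&(abs(Xf[:,1]-y)<.035)&(Xf[:,0]<.72)&(Xf[:,0]>.59);print(" tab front x",np.percentile(Xf[k,0],[2,10]).round(3))
    for c,nm in(((.63,-.17),"spare"),):
        print(nm,fit(rimpts(X,(.67,-.175),.12),(.69,-.175,-.06)),"before",fit(rimpts(np.load(n+"0.npy"),(.67,-.175),.12),(.69,-.175,-.06)))
E
```

```text
time: 14.35
ee_pos: [0.6261, 0.1624, 0.0356]
ee_rot: [0.594, -0.568, 0.419, 0.387]
wrist_force: [-0.5, -0.1, 1.1]
opening: 0.501
time: 14.85
ee_pos: [0.4695, 0.172, 0.0901]
ee_rot: [0.594, -0.568, 0.418, 0.386]
wrist_force: [-0.1, -0.6, 1.2]
opening: 0.5
t 14.85 pos [0.4695 0.172  0.0901] F [-0.1 -0.6  1.2] q [ 0.35  0.21  2.02 -0.25  0.58 -0.98]
 rotvec(tool) [0.0001 0.0053 0.0108] norm 0.012  shift in goal tool axes [ 0.1087 -0.1311 -0.0015]  in current axes [ 0.1101 -0.1299 -0.0021]
scene 133 (array([ 0.7086,  0.1533, -0.063 ]), np.float64(1.62), 133) near x pct [0.63574089 0.63662349]
 tab front x [0.657 0.659]
 tab front x [0.648 0.65 ]
 tab front x [0.637 0.639]
spare (array([ 0.6995, -0.1814, -0.0314]), np.float64(1.47), 119) before (array([ 0.6681, -0.18  , -0.054 ]), np.float64(6.1), 231)
side 283 (array([ 0.7107,  0.1596, -0.0567]), np.float64(1.7), 283) near x pct [0.63647403 0.63975537]
 tab front x [0.659 0.66 ]
 tab front x [0.649 0.651]
 tab front x [0.639 0.641]
spare (array([ 6.991e-01, -1.753e-01, -6.000e-04]), np.float64(2.2), 144) before (array([ 0.6993, -0.1753,  0.0162]), np.float64(5.54), 228)
```

View pics/scene16.png

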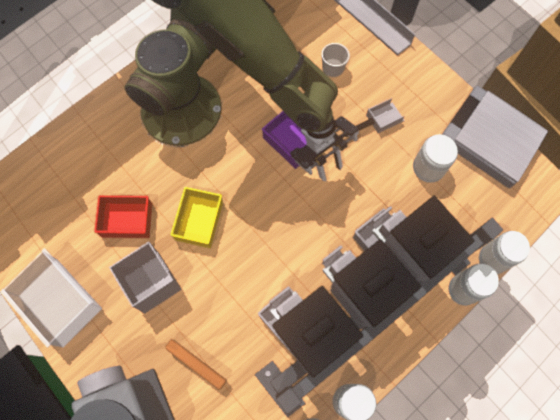

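View pics/side16.png

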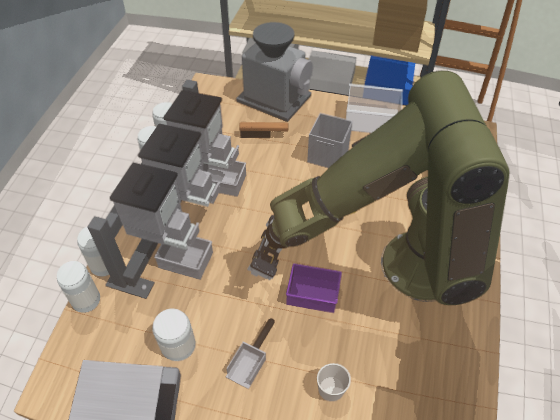

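Both views show the box under the target dispenser at (0.710, 0.156), yaw -0.06, against the outlet at (0.7115, 0.156). All three tabs are in, the gripper is clear, and the spare and bystanders look unmoved. Handing in.

```bash
python3 -c "
from plant import order; print(order.hand_in())"
```

```text
the job is handed in; nothing more can be done
None
```

I shut the open gate and slid the loose box under that dispenser, the +y one at about (0.7115, 0.156) m. The job was handed in at about 15 s of the 58 s allowed, and no verdict is reported.

- **Gate:** I pushed the tab with closed fingers until it stopped firmly at about 25 N with no further motion. Its tab now stands in line with the other two, which have not moved.
- **Box:** I gripped it by its left long wall and slid it along the bench. Then I pushed it the last 50 mm with two fingers on its near wall, which squared up a slight twist it had picked up in the grip.
- **Last box check:** The final images put the box centre at about (0.710, 0.156), so about 2 mm front to back and 1 mm sideways from the outlet. Its yaw was -0.06 rad, against -0.059 rad for the rack.
- **Camera disagreement:** The scene and side cameras differed by 4 to 6 mm in y, the same way for the box and the rack, so I used averages.
- **Spare box and bystanders:** The side camera's fit put the spare box at the same place before and after (under 1 mm). The scene camera's "before" fit was poor (it came out about 30 mm off, with a high residual), so I disregarded it. Comparing the pictures by eye, the bystanders and other boxes had not moved.
- **Robot:** The gripper ended about 90 mm clear of the box with no contact force.

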